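# Index the reject carousel and empty the tipping bin

### The job

Push the hexagonal carousel round by exactly one detent, in whichever direction brings the tray with only the blue pad in it under the lip of the steel tipping bin. Then push the bin's red handle over so that both aluminium capsule stacks slide out into that tray, and let the bin swing back level. Leave the carousel clicked in that position, the other rejects in their own trays and the other things on the bench where they are.

Things in the scene. Friction and masses are not known exactly. Their poses are not given: they have to be found in the camera images.
- fixture: Fixed grey steel base plate of the carousel and the tipping bin. Origin on the carousel's vertical axis at bench level (z = 0), z up; +y points horizontally from the carousel's axis to the tipping bin, +x is 90 degrees clockwise of that seen from above. It may be turned. The bin stands on two white posts at y = 168 mm, x = -33 and +33 mm, up to 145 mm high.
- carousel (a joint): Turn of the carousel (rad), 0 at the start, growing anticlockwise seen from above; free both ways. A sprung roller holds it in a detent every 60 degrees (1.047 rad), 0 being one. Up to about 3 N at a post pushes it out; the barrier is half-way (30 degrees), and beyond it the spring draws it on by itself into the next detent, centred.
- home_tray (a point): Turns with the carousel: on the centre line of the tray that starts under the lip (the brass movement's), 80 mm from the axis, 2 mm above its floor. The carousel is an aluminium plate of 284 mm diameter, top (tray floor) 38 mm above the bench, with six wedge-shaped trays 60 degrees apart; thin steel walls up to 78 mm above the bench, outer walls 115 mm from the axis.
- post0 (a point): Centre of the top of one of six upright round black push posts (14 mm diameter) at the outer corners of the trays, 133 mm from the axis, turning with the carousel. Top 128 mm above the bench, 50 mm above the tray walls. At carousel = 0 this one stands 0 degrees anticlockwise of the fixture's +x.
- post1 (a point): Centre of the top of one of six upright round black push posts (14 mm diameter) at the outer corners of the trays, 133 mm from the axis, turning with the carousel. Top 128 mm above the bench, 50 mm above the tray walls. At carousel = 0 this one stands 60 degrees anticlockwise of the fixture's +x.
- post2 (a point): Centre of the top of one of six upright round black push posts (14 mm diameter) at the outer corners of the trays, 133 mm from the axis, turning with the carousel. Top 128 mm above the bench, 50 mm above the tray walls. At carousel = 0 this one stands 120 degrees anticlockwise of the fixture's +x.
- post3 (a point): Centre of the top of one of six upright round black push posts (14 mm diameter) at the outer corners of the trays, 133 mm from the axis, turning with the carousel. Top 128 mm above the bench, 50 mm above the tray walls. At carousel = 0 this one stands 180 degrees anticlockwise of the fixture's +x.
- post4 (a point): Centre of the top of one of six upright round black push posts (14 mm diameter) at the outer corners of the trays, 133 mm from the axis, turning with the carousel. Top 128 mm above the bench, 50 mm above the tray walls. At carousel = 0 this one stands 240 degrees anticlockwise of the fixture's +x.
- post5 (a point): Centre of the top of one of six upright round black push posts (14 mm diameter) at the outer corners of the trays, 133 mm from the axis, turning with the carousel. Top 128 mm above the bench, 50 mm above the tray walls. At carousel = 0 this one stands 300 degrees anticlockwise of the fixture's +x.
- station (a point): Fixed point under the bin's lip where the receiving tray must come: on the fixture's +y, 80 mm from the carousel axis, 40 mm above the bench. A tray is in place when its centre line passes through here.
- bin (a joint): Tilt of the tipping bin (rad): 0 = level on its rest stop, growing as it pours towards the carousel, stop at 1.22. A damped spring swings it back to 0 when it is let go. Pivot axis along the fixture's x at y = 168 mm, 135 mm above the bench. The stacks slide out somewhere between 0.45 and 0.8 rad.
- handle (a point): Middle of the bin's red crank handle: round bar 16 mm thick along the fixture's x, from x = -45 to -115 mm (this point at -85), 115 mm from the pivot. At rest it leans 0.62 rad away from the carousel (y = 235 mm, 229 mm above the bench). Pushing it level towards the carousel (fixture -y) with 2 to 6 N tilts the bin; the handle rises to 250 mm, then falls; at 1.1 rad tilt it is at y = 115 mm.
- lip (a point): Middle of the floor edge at the bin's open end, moving with the bin; at rest 170 mm above the bench. The bin is a steel trough 46 mm wide inside, 140 mm long, walls 38 mm high; its crank arm (10 mm thick) stands at the fixture's x = -48 mm.
- capsule_a_centre (a point): Centre of the first of two silvery ribbed aluminium capsule stacks lying loose in the bin, upright cylinders 30 mm in diameter, 20 mm high, about 40 g.
- capsule_b_centre (a point): Centre of the second aluminium capsule stack in the bin, same size.
- pad_centre (a point): Centre of the loose blue plastic pad (58 mm diameter, 6 mm thick) lying on the floor of the tray that is to receive the stacks; that tray is next to the one under the lip, on one side or the other.
- knob_centre (a point): Centre of a black bakelite knob (42 mm diameter, 22 mm high), a reject lying loose in the tray on the other side of the one under the lip; it stays in its tray.
- movement_centre (a point): Centre of the rejected brass barometer movement (44 x 32 x 18 mm), loose in the tray that is under the lip at the start; it stays in its tray and turns with it.
- cover_centre (a point): Centre of a cracked glass dial cover, a flat disc of 80 mm diameter, 6 mm thick, loose on the bench to the left; leave it alone.
- screw_jar: Amber glass jar, 52 mm diameter, 60 mm high, standing on the bench to the left; origin at its underside; leave it alone.
- spare_stack: A spare aluminium capsule stack, 30 mm diameter, 20 mm high, on the bench to the right; not part of the job; leave it alone.
- screwdriver: Yellow-handled screwdriver, 160 mm long, lying on the bench to the right; leave it alone.
Not all that is in view belongs to the job. Of the things that look like the part that bears knob_centre, the smallest one is meant.

How it is judged:
By the outcome, as a careful person would: the job done as asked, in the order asked, and still so for the second after the job is handed in, with the robot touching nothing.
It also fails if it takes over 54 s, if anything falls off the work surface, if the arm or the gripper's body presses on something with over 40 N, if the wrist force passes 120 N, or if a joint passes its speed limit or range.

### The arm

A 6-joint arm with a two-finger parallel gripper is mounted at the origin on the work surface. World frame = base frame: x ahead of the robot, y to its left, z up, the work surface at z = 0. Lengths are in m, angles in rad, forces in N, time in s.
With the tool pointing down it reaches from about 0.25 to 0.8 m from the base axis. Payload 8.5 kg.
Tool frame: the origin (TCP) lies midway between the tips of the shut fingers; the grasp point (between the pads) lies 19 mm behind it; x points along the fingers, z is the direction in which the jaws open and shut, and the axes are right-handed (so a half turn about x gives the same grasp; the last joint's range is limited). The gripper opens to 85 mm and grips with 20 to 120 N. Pads are 22 mm wide; open, the fingers measure 114 mm over their backs; the gripper's body (76 mm by 85 mm) begins 54 mm behind the grasp point. The pads swing forward as they close: fully open they stand 13 mm farther back than shut.
Start: joints at [1.211, 0.238, -0.013, 1.319, 0, 1.571], TCP at [0.185, 0.491, 0.231] pointing down, gripper open.
Joint ranges: [-2.66, 2.66], [-1.03, 1.9], [-1.14, 1.46], [-1.82, 2.27], [-1.45, 1.34], [-3.14, 3.14]. Speed limits (rad/s): [2.22, 2.22, 2.79, 3.14, 3.14, 3.14].

### API

Orientations are given as a unit quaternion [x, y, z, w].
In Python, from rig import ctrl gives the robot as it stands.
- The arm moves only by the tool arm_command, never from a script. Its argument "targets" is a list of rows, each an object with "linear": the shift along the tool's x, y, z in cm, a list of three; "angular": the turn, a rotation vector about the tool's x, y, z in rad, a list of three; "grip": the opening, from 0 (shut) to 1 (fully open). In form: [{"linear": [x, y, z], "angular": [ax, ay, az], "grip": grip}, ...]. A call has 1 to 20 rows; each row is the pose to reach, as a shift and turn from the pose measured when the call began, along the tool's axes at that moment; what a row does not reach only later rows make up. A row lasts 1/10 s, in which the tool goes at most 50 mm and 8.59 degrees, less where a joint would pass 70% of its speed; a pose out of reach is approached as far as the arm can. A call with a gripper value outside its range is refused whole. The fingers move at their own pace and stop on an object; "grip_force" is the grip in N (left out, the last holds). Time passes only in rows, so rows that repeat a pose let the fingers close. It gives the time, the measured TCP pose, the force and the opening at its end, in the units of the state.
- ctrl.sense(): the state, without advancing time (a new reading comes with each control period).
- ctrl.snapshot(name): name is "scene" or "top" or "wrist"; returns the picture (400x640x3 uint8, red, green, blue); there is no depth.
- ctrl.camera_params(name): a dict with "K" (3x3 intrinsics, pixels), "R" (3x3) and "t" (3): a world point X has camera coordinates R X + t. Camera axes: x right, y down, z forward; pixel columns grow to the right and rows downward; lengths in m; the calibration is good to about 2 mm. A picture is of the moment at which its call begins: read the wrist's pose just before it. camera_params takes no time and is no camera call; for the wrist camera it gives the pose at the moment of the call.
- ctrl.close_job(): hands the job in, once; it reports no verdict.
The state is a dict: "time": time; "joint_positions": joint angles; "dq": joint speeds; "joint_efforts": joint torques, N m; "ee_pos": TCP position; "ee_rot": TCP orientation; "force": force on the tool from outside, world axes, zero at the start; "wrist_torque": the same for the moment, N m; "grip_width": opening from 0.0 (shut) to 1.0 (fully open).
Only numpy, scipy, OpenCV 4.12 (cv2) and the standard library are available. Lean on these libraries where they do the work, as an engineer would, in place of code of your own. Each camera call takes 0.05 s, during which the arm holds its last target.

## Working session

There is one attempt and no reset: what is moved stays moved. The work goes in short steps, Python scripts to look and compute and a tool call to move; the robot and the scene stay as the last step left them, time stands still between calls to the robot, and variables do not carry over. Pictures are saved under pics/ and viewed, and the job is handed in when it is done.

Besides the shell and the picture viewer there is one more tool, called after ">>>" in YAML: its name, and indented under it one key for each argument. arm_command: Moves the arm, as the interface text tells. Its arguments: {"type":"object","properties":{"targets":{"type":"array","items":{"type":"object","properties":{"linear":{"type":"array","items":{"type":"number"}},"angular":{"type":"array","items":{"type":"number"}},"grip":{"type":"number"}}}},"grip_force":{"type":"number"}},"required":["targets"]}

```bash
ls; mkdir -p pics; python3 - <<'E'
from rig import ctrl
import cv2,numpy as np
s=ctrl.sense()
for k in s: print(k,np.round(s[k],3))
for n in ["scene","top"]:
    im=ctrl.snapshot(n); cv2.imwrite(f"pics/{n}0.png",im[:,:,::-1])
    p=ctrl.camera_params(n); print(n,{k:np.round(v,3).tolist() for k,v in p.items()}, (-np.array(p['R']).T@np.array(p['t'])).round(3))
E
```

```text
pics
time 0.0
joint_positions [ 1.211  0.239 -0.014  1.319  0.     1.571]
dq [ 0.001 -0.    -0.001  0.    -0.001 -0.001]
joint_efforts [-1.0000e-03 -5.3877e+01  3.4644e+01  1.9000e-02 -0.0000e+00  0.0000e+00]
ee_pos [0.185 0.491 0.231]
ee_rot [-0.403  0.582  0.402  0.581]
force [-0.307  0.059  0.339]
wrist_torque [-0.001  0.001  0.034]
grip_width 1.0
scene {'K': [[366.46, 0.0, 323.427], [0.0, 366.46, 192.476], [0.0, 0.0, 1.0]], 'R': [[-0.751, 0.66, -0.021], [0.383, 0.409, -0.829], [-0.538, -0.631, -0.559]], 't': [0.401, -0.08, 1.548]} [1.164 0.744 0.809]
top {'K': [[420.046, 0.0, 318.99], [0.0, 420.046, 195.844], [0.0, 0.0, 1.0]], 'R': [[-0.009, -1.0, 0.017], [-0.999, 0.008, -0.053], [0.053, -0.017, -0.998]], 't': [-0.023, 0.523, 1.181]} [ 0.46  -0.007  1.207]
```

View pics/scene0.png

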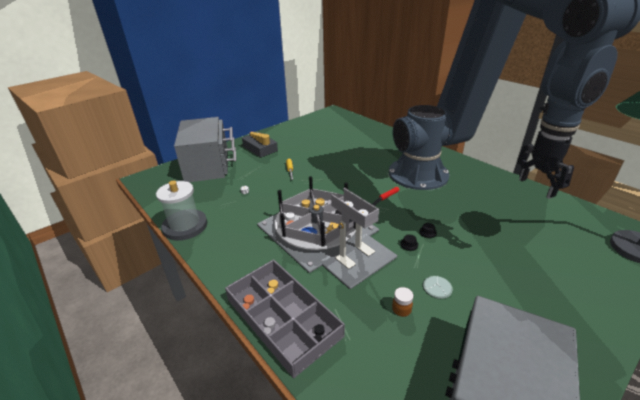

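View pics/top0.png

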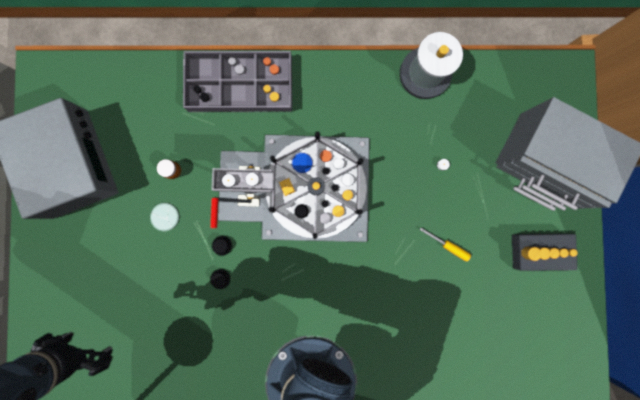

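```bash
python3 - <<'E'
import cv2
im=cv2.imread("pics/top0.png")[115:295,190:400]
cv2.imwrite("pics/topz.png",cv2.resize(im,None,fx=3.3,fy=3.3,interpolation=cv2.INTER_CUBIC))
im=cv2.imread("pics/scene0.png")[160:300,240:440]
cv2.imwrite("pics/scz.png",cv2.resize(im,None,fx=4,fy=4,interpolation=cv2.INTER_CUBIC))
E
```

```text
(no output)
```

View pics/topz.png

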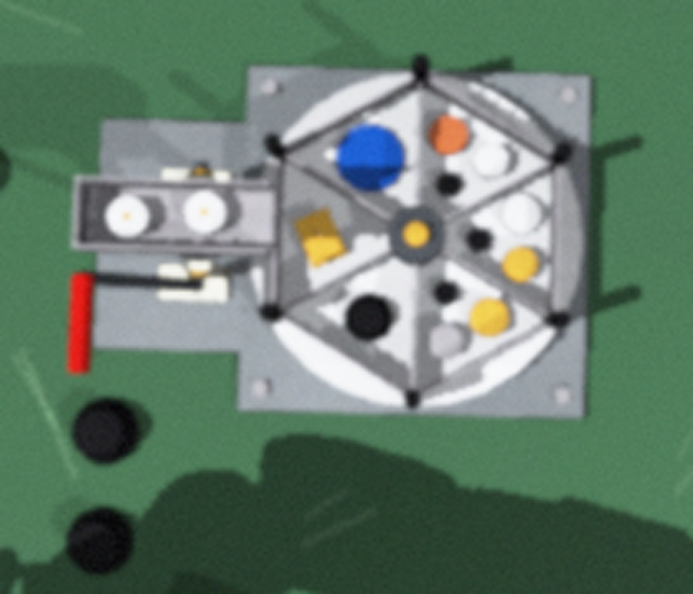

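View pics/scz.png

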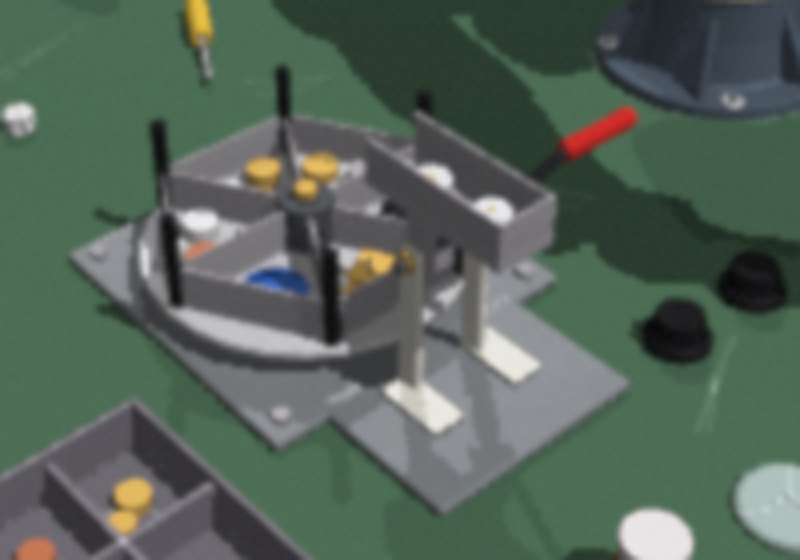

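```bash
cat > h.py <<'E'
import numpy as np,cv2
from rig import ctrl
def cam(n):
    p=ctrl.camera_params(n); return [np.array(p[k],float) for k in("K","R","t")]
def ray(n,px,c=None):
    K,R,t=c or cam(n); d=R.T@np.linalg.inv(K)@np.array([px[0],px[1],1.]); return -R.T@t,d
def onz(n,px,z):
    o,d=ray(n,px); return o+d*(z-o[2])/d[2]
def proj(n,X):
    K,R,t=cam(n); v=K@(R@np.array(X)+t); return v[:2]/v[2]
def tri(p1,p2,n1="top",n2="scene"):
    A=[];b=[]
    for n,p in((n1,p1),(n2,p2)):
        o,d=ray(n,p); d/=np.linalg.norm(d); P=np.eye(3)-np.outer(d,d); A.append(P); b.append(P@o)
    return np.linalg.lstsq(np.vstack(A),np.hstack(b),rcond=None)[0]
def fit(ang,pts):
    "rigid 2D fit of posts at 133mm -> centre, yaw, residual"
    M=.133*np.c_[np.cos(ang),np.sin(ang)]; pts=np.array(pts)[:,:2]
    a=M-M.mean(0); b=pts-pts.mean(0)
    yaw=np.arctan2((a[:,0]*b[:,1]-a[:,1]*b[:,0]).sum(),(a*b).sum())
    R=np.array([[np.cos(yaw),-np.sin(yaw)],[np.sin(yaw),np.cos(yaw)]])
    c=pts.mean(0)-R@M.mean(0); return c,yaw,np.linalg.norm(c+M@R.T-pts,axis=1)
E
python3 - <<'E'
from h import *
z=np.array([(421,63),(273,144),(269,312),(412,400),(557,320),(563,152)],float)
px=(z+.5)/3.3-.5+[190,115]
P=[onz("top",p,.128) for p in px]
c,yaw,r=fit(np.radians(np.arange(6)*60),P); print("c",c,"yaw",np.degrees(yaw),"res mm",r*1e3)
z=np.array([(283,72),(158,127),(424,97)])  # scene post tops
from math import *
def F(x,y,zz): 
    return np.array([c[0]+x*cos(yaw)-y*sin(yaw),c[1]+x*sin(yaw)+y*cos(yaw),zz])
for a in range(6): 
    X=F(.133*cos(a*pi/3),.133*sin(a*pi/3),.125); print(a,X.round(3),"scenezoom",((proj("scene",X)-[240,160])*4).round())
# base plate / handle checks
H=F(-.085,.235,.229); print("handle pred",H, proj("top",H),proj("scene",H))
m={}
for n in("top","scene"):
    im=cv2.imread(f"pics/{n}0.png").astype(int); b,g,r_=im[...,0],im[...,1],im[...,2]
    k=((r_>110)&(g<70)&(b<70)).astype(np.uint8)
    N,_,st,ce=cv2.connectedComponentsWithStats(k); 
    print(n,[(st[i].tolist(),ce[i].round(1).tolist()) for i in range(1,N) if st[i,4]>15])
    i=1+np.argmax(st[1:,4]); m[n]=ce[i]
print("handle tri",tri(m["top"],m["scene"]), "fix:",)
print("hub",onz("top",((416.5)/3.3-.35+190,235/3.3-.35+115),.08))
R=np.array(cv2.Rodrigues(np.zeros(3))[0])
from scipy.spatial.transform import Rotation as Ro
print(Ro.from_quat(ctrl.sense()['ee_rot']).as_matrix().round(3))
E
```

```text
c [ 0.54554929 -0.01730475] yaw -2.027401810389532 res mm [0.43641335 1.94657747 2.74269765 1.77664564 3.43560805 1.82271615]
0 [ 0.678 -0.022  0.125] scenezoom [170. 217.]
1 [0.616 0.095 0.125] scenezoom [331. 253.]
2 [0.483 0.1   0.125] scenezoom [462. 184.]
3 [ 0.413 -0.013  0.125] scenezoom [426.  94.]
4 [ 0.475 -0.13   0.125] scenezoom [284.  68.]
5 [ 0.608 -0.135  0.125] scenezoom [159. 123.]
handle pred [0.4689162  0.22055523 0.229     ] [213.73281393 215.00607017] [390.79735758 192.47278177]
top [([211, 198, 7, 30, 182], [214.1, 212.5])]
scene [([380, 187, 19, 12, 96], [389.4, 192.7])]
handle tri [0.47435885 0.21970376 0.23026123] fix:
hub [ 0.54632507 -0.01814338  0.08      ]
[[-0.    -0.936  0.352]
 [-0.001  0.352  0.936]
 [-1.    -0.    -0.001]]
```

```bash
cat >> h.py <<'E'
from scipy.spatial.transform import Rotation as Ro
C=np.array([0.5455,-0.0173]); YAW=np.radians(-2.03)
def F(x,y,z):
    "fixture mm -> world m"
    c,s=np.cos(YAW),np.sin(YAW); return np.array([C[0]+(x*c-y*s)/1e3,C[1]+(x*s+y*c)/1e3,z/1e3])
def inv(X):
    c,s=np.cos(YAW),np.sin(YAW); dx,dy=(X[0]-C[0])*1e3,(X[1]-C[1])*1e3; return np.array([dx*c+dy*s,-dx*s+dy*c,X[2]*1e3])
def rel(x,y,z):
    s=ctrl.sense(); R=Ro.from_quat(s['ee_rot']).as_matrix(); return (R.T@(F(x,y,z)-np.array(s['ee_pos']))*100).round(2)
def rot():
    "rotvec (tool) to bring tool x down, tool z along fixture +y"
    s=ctrl.sense(); R=Ro.from_quat(s['ee_rot']); y=np.array([-np.cos(YAW),-np.sin(YAW),0]); x=np.array([0,0,-1.]); 
    D=np.c_[x,y,np.cross(x,y)]; return (R.inv()*Ro.from_matrix(D)).as_rotvec().round(3)
def st():
    s=ctrl.sense(); print("t",round(s['time'],2),"fix mm",inv(s['ee_pos']).round(1),"force",np.round(s['force'],1),"j",np.round(s['joint_positions'],2),"grip",round(s['grip_width'],2))
E
python3 -c "
from h import *
st();print(rot(),rel(-112,-118,231),F(-112,-118,231))"
```

```text
t 0.1 fix mm [-378.6  495.2  230.7] force [ 0.   0.  -0.1] j [ 1.21  0.24 -0.01  1.32 -0.    1.57] grip 1.0
[-0.324 -0.001 -0.   ] [ 4.000e-02 -4.481e+01 -4.963e+01] [ 0.4293904  -0.13125859  0.231     ]
```

>>> arm_command:
  targets:
    - {"linear":[0,-4,-5],"angular":[-0.1,0,0],"grip":0}
    - {"linear":[0,-8,-10],"angular":[-0.2,0,0],"grip":0}
    - {"linear":[0,-12,-14],"angular":[-0.32,0,0],"grip":0}
    - {"linear":[0,-16,-18],"angular":[-0.32,0,0],"grip":0}
    - {"linear":[0,-20,-22],"angular":[-0.32,0,0],"grip":0}

```text
time: 0.6
ee_pos: [0.275, 0.2566, 0.2308]
ee_rot: [-0.491, 0.51, 0.49, 0.509]
force: [0.9, 0.0, 0.7]
grip_width: 0.142
```

```bash
python3 -c "
from h import *
st();print(rot(),rel(-112,-118,231))"
```

```text
t 0.6 fix mm [-280.1  264.2  230.8] force [0.9 0.  0.7] j [ 0.75 -0.02 -0.31  1.28 -0.    0.79] grip 0.14
[-0.003 -0.001 -0.   ] [ 3.000e-02 -1.693e+01 -3.816e+01]
```

>>> arm_command:
  targets:
    - {"linear":[0,-2,-4.5],"angular":[0,0,0],"grip":0}
    - {"linear":[0,-4,-9],"angular":[0,0,0],"grip":0}
    - {"linear":[0,-6,-13.5],"angular":[0,0,0],"grip":0}
    - {"linear":[0,-8,-18],"angular":[0,0,0],"grip":0}
    - {"linear":[0,-10,-22.5],"angular":[0,0,0],"grip":0}
    - {"linear":[0,-12,-27],"angular":[0,0,0],"grip":0}
    - {"linear":[0,-14,-31.5],"angular":[0,0,0],"grip":0}
    - {"linear":[0,-16,-36],"angular":[0,0,0],"grip":0}
    - {"linear":[0,-16.9,-38.2],"angular":[0,0,0],"grip":0}
    - {"linear":[0,-16.9,-38.2],"angular":[0,0,0],"grip":0}
    - {"linear":[0,-16.9,-38.2],"angular":[0,0,0],"grip":0}

```text
time: 1.7
ee_pos: [0.4287, -0.1319, 0.2308]
ee_rot: [-0.49, 0.511, 0.49, 0.509]
force: [-1.0, 0.3, 0.7]
grip_width: 0.006
```

```bash
python3 -c "
from h import *
st();print(rot(),rel(-112,-118,95))
for n in ('scene','top'): cv2.imwrite('pics/%s1.png'%n,ctrl.snapshot(n)[:,:,::-1])
"
```

```text
t 1.7 fix mm [-112.7 -118.7  230.8] force [-1.   0.3  0.7] j [-0.3   0.11 -0.18  1.29 -0.   -0.26] grip 0.01
[-0.005 -0.001 -0.002] [13.58 -0.09  0.08]
```

View pics/scene1.png

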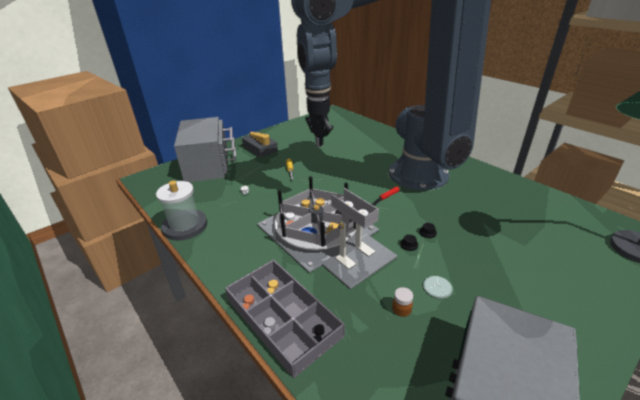

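The shut gripper hangs near (322,140), robot side of post4 (310,180), with clear bench below. Descending 13.6 cm.

>>> arm_command:
  targets:
    - {"linear":[4,0,0],"angular":[0,0,0],"grip":0}
    - {"linear":[8,0,0],"angular":[0,0,0],"grip":0}
    - {"linear":[12,0,0],"angular":[0,0,0],"grip":0}
    - {"linear":[13.6,0,0],"angular":[0,0,0],"grip":0}
    - {"linear":[13.6,0,0],"angular":[0,0,0],"grip":0}

```text
time: 2.3
ee_pos: [0.4265, -0.1294, 0.0933]
ee_rot: [-0.49, 0.51, 0.492, 0.508]
force: [-0.7, -0.3, 0.3]
grip_width: 0.001
```

```bash
python3 -c "
from h import *
st();print(rot())
for n in ('wrist','top'): cv2.imwrite('pics/%s2.png'%n,ctrl.snapshot(n)[:,:,::-1])
"
```

```text
t 2.3 fix mm [-114.9 -116.2   93.3] force [-0.7 -0.3  0.3] j [-0.29  0.2  -0.44  0.93 -0.   -0.26] grip 0.0
[-0.001  0.    -0.005]
```

View pics/wrist2.png

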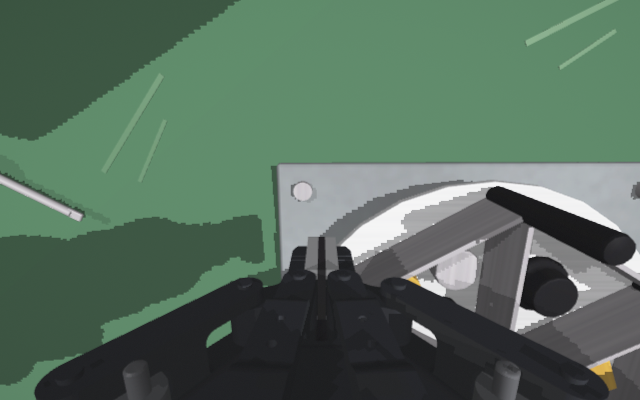

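```bash
python3 -c "
from h import *
from math import *
K,R,t=cam('wrist'); print((-R.T@t).round(3)); print('tcp',proj('wrist',ctrl.sense()['ee_pos']))
for a in range(6):
  for z in (128,80): 
    X=F(133*cos(a*pi/3),133*sin(a*pi/3),z); print(a,z,X.round(3),proj('wrist',X).round(),proj('top',X).round(), (R@X+t)[2].round(2))
im=cv2.imread('pics/top2.png')[115:295,190:400]
cv2.imwrite('pics/topz2.png',cv2.resize(im,None,fx=3.3,fy=3.3,interpolation=cv2.INTER_CUBIC))
"
```

```text
[ 0.362 -0.127  0.239]
tcp [320.23437178 252.65430167]
0 128 [ 0.678 -0.022  0.128] [509. 638.] [317. 134.] 0.19
0 80 [ 0.678 -0.022  0.08 ] [472. 535.] [317. 137.] 0.24
1 128 [0.616 0.095 0.128] [733. 569.] [272. 158.] 0.17
1 80 [0.616 0.095 0.08 ] [645. 473.] [274. 160.] 0.22
2 128 [0.483 0.1   0.128] [838. 378.] [270. 209.] 0.14
2 80 [0.483 0.1   0.08 ] [708. 312.] [272. 210.] 0.18
3 128 [ 0.413 -0.013  0.128] [619. 240.] [314. 237.] 0.12
3 80 [ 0.413 -0.013  0.08 ] [536. 206.] [314. 236.] 0.17
4 128 [ 0.475 -0.13   0.128] [325. 378.] [360. 212.] 0.14
4 80 [ 0.475 -0.13   0.08 ] [324. 312.] [358. 212.] 0.18
5 128 [ 0.608 -0.135  0.128] [324. 569.] [361. 160.] 0.17
5 80 [ 0.608 -0.135  0.08 ] [324. 473.] [359. 163.] 0.22
```

View pics/topz2.png

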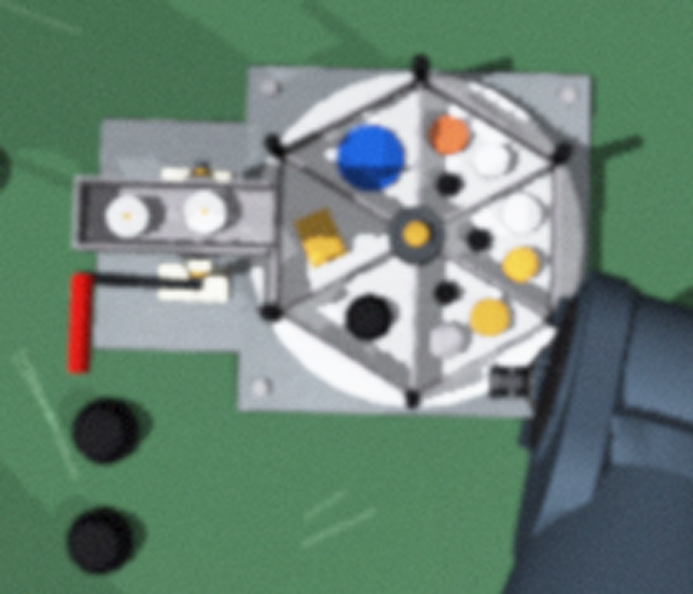

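>>> arm_command:
  targets:
    - {"linear":[0,-1.0,-0.1],"angular":[0,0,0],"grip":0}
    - {"linear":[0,-2.0,-0.2],"angular":[0,0,0],"grip":0}
    - {"linear":[0,-2.5,-0.2],"angular":[0,0,0],"grip":0}
    - {"linear":[0,-3.0,-0.2],"angular":[0,0,0],"grip":0}
    - {"linear":[0,-3.5,-0.3],"angular":[0,0,0],"grip":0}
    - {"linear":[0,-4.0,-0.4],"angular":[0,0,0],"grip":0}
    - {"linear":[0,-4.5,-0.5],"angular":[0,0,0],"grip":0}
    - {"linear":[0,-5.0,-0.6],"angular":[0,0,0],"grip":0}
    - {"linear":[0,-5.5,-0.7],"angular":[0,0,0],"grip":0}
    - {"linear":[0,-6.0,-0.8],"angular":[0,0,0],"grip":0}

```text
time: 3.4
ee_pos: [0.4872, -0.1411, 0.0954]
ee_rot: [-0.49, 0.511, 0.491, 0.508]
force: [-4.5, -3.5, 0.9]
grip_width: -0.002
```

```bash
python3 -c "
from h import *
st();print(rot())
im=ctrl.snapshot('top')[:,:,::-1][115:295,190:400]
cv2.imwrite('pics/topz3.png',cv2.resize(im,None,fx=3.3,fy=3.3,interpolation=cv2.INTER_CUBIC))
"
```

```text
t 3.4 fix mm [ -53.8 -125.8   95.4] force [-4.5 -3.5  0.9] j [-0.28  0.3  -0.3   0.98 -0.   -0.24] grip -0.0
[-0.002 -0.002 -0.004]
```

View pics/topz3.png

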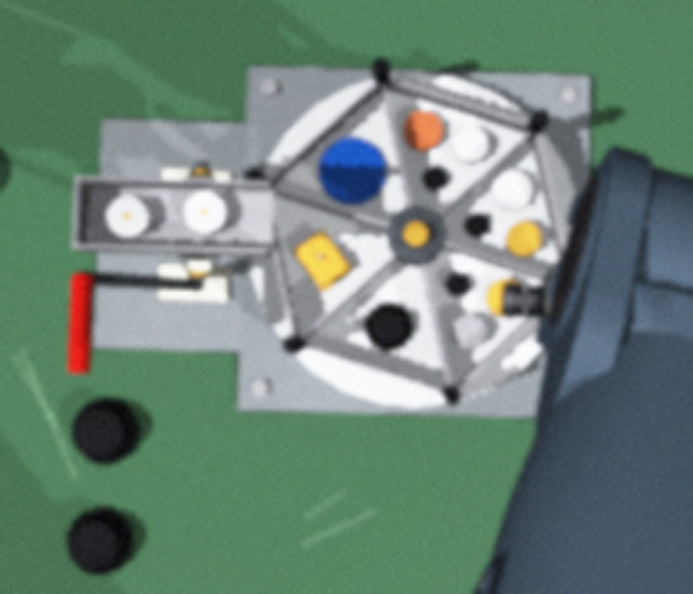

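>>> arm_command:
  targets:
    - {"linear":[0,-0.5,0],"angular":[0,0,0],"grip":0}
    - {"linear":[0,-1.0,-0.1],"angular":[0,0,0],"grip":0}
    - {"linear":[0,-1.5,-0.2],"angular":[0,0,0],"grip":0}
    - {"linear":[0,-2.0,-0.2],"angular":[0,0,0],"grip":0}
    - {"linear":[0,-2.5,-0.3],"angular":[0,0,0],"grip":0}
    - {"linear":[0,-3.0,-0.3],"angular":[0,0,0],"grip":0}
    - {"linear":[0,-3.5,-0.3],"angular":[0,0,0],"grip":0}
    - {"linear":[0,-4.0,-0.3],"angular":[0,0,0],"grip":0}
    - {"linear":[0,-4.5,-0.3],"angular":[0,0,0],"grip":0}
    - {"linear":[0,-5.0,-0.3],"angular":[0,0,0],"grip":0}
    - {"linear":[0,-5.5,-0.2],"angular":[0,0,0],"grip":0}
    - {"linear":[0,-6.0,-0.1],"angular":[0,0,0],"grip":0}

```text
time: 4.65
ee_pos: [0.549, -0.1443, 0.0955]
ee_rot: [-0.491, 0.51, 0.491, 0.508]
force: [-0.2, -0.2, -0.4]
grip_width: -0.0
```

```bash
python3 -c "
from h import *
st();print(rot())
im=ctrl.snapshot('top')[:,:,::-1][115:295,190:400]
cv2.imwrite('pics/topz4.png',cv2.resize(im,None,fx=3.3,fy=3.3,interpolation=cv2.INTER_CUBIC))
"
```

```text
t 4.65 fix mm [   8.  -126.8   95.5] force [-0.2 -0.2 -0.4] j [-0.26  0.39 -0.16  1.03 -0.   -0.22] grip -0.0
[-0.002 -0.002 -0.002]
```

View pics/topz4.png

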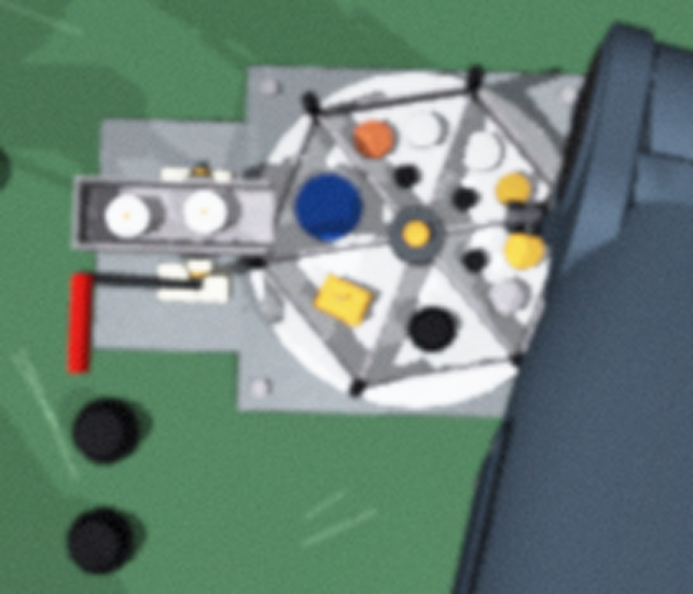

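>>> arm_command:
  targets:
    - {"linear":[0,0,0],"angular":[0,0,0],"grip":0}
    - {"linear":[0,0,0],"angular":[0,0,0],"grip":0}
    - {"linear":[0,0,0],"angular":[0,0,0],"grip":0}
    - {"linear":[-3,0,0],"angular":[0,0,0],"grip":0}
    - {"linear":[-7,0,0],"angular":[0,0,0],"grip":0}
    - {"linear":[-11,0,0],"angular":[0,0,0],"grip":0}
    - {"linear":[-14,0,0],"angular":[0,0,0],"grip":0}
    - {"linear":[-14,0,0],"angular":[0,0,0],"grip":0}

```text
time: 5.5
ee_pos: [0.5517, -0.1445, 0.24]
ee_rot: [-0.493, 0.508, 0.488, 0.51]
force: [0.0, -0.3, -0.2]
grip_width: 0.001
```

```bash
python3 -c "
from h import *
st();print(rot(), rel(-260,240,240),rel(-260,-120,240))
im=ctrl.snapshot('top')[:,:,::-1][115:295,190:400]
cv2.imwrite('pics/topz5.png',cv2.resize(im,None,fx=3.3,fy=3.3,interpolation=cv2.INTER_CUBIC))
"
```

```text
t 5.5 fix mm [  10.7 -126.9  240. ] force [ 0.  -0.3 -0.2] j [-0.26  0.31  0.11  1.36 -0.   -0.22] grip 0.0
[-0.002 -0.003  0.006] [-0.28 27.13 36.64] [-0.17 27.07  0.64]
```

View pics/topz5.png

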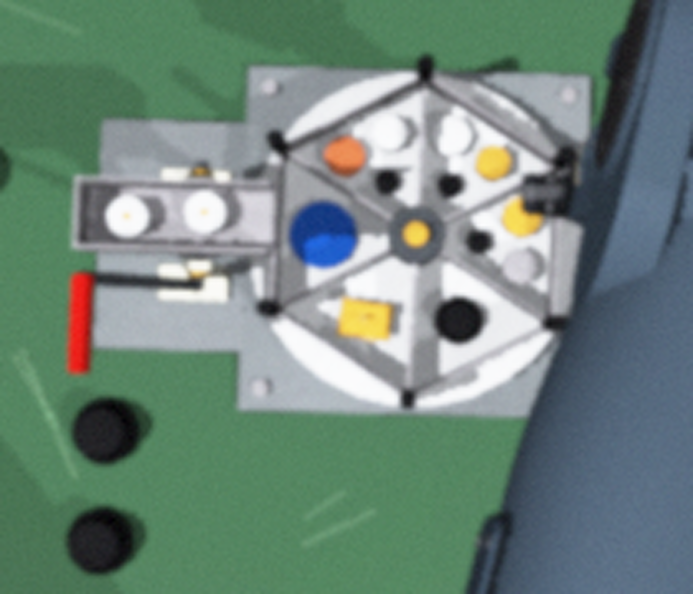

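>>> arm_command:
  targets:
    - {"linear":[0,3.4,3.4],"angular":[0,0,0],"grip":0}
    - {"linear":[0,6.8,6.8],"angular":[0,0,0],"grip":0}
    - {"linear":[0,10.2,10.2],"angular":[0,0,0],"grip":0}
    - {"linear":[0,13.6,13.6],"angular":[0,0,0],"grip":0}
    - {"linear":[0,17,17],"angular":[0,0,0],"grip":0}
    - {"linear":[0,20,20.4],"angular":[0,0,0],"grip":0}
    - {"linear":[0,21,24],"angular":[0,0,0],"grip":0}
    - {"linear":[0,21,28],"angular":[0,0,0],"grip":0}
    - {"linear":[0,21,32],"angular":[0,0,0],"grip":0}
    - {"linear":[0,21,36],"angular":[0,0,0],"grip":0}
    - {"linear":[0,21,40],"angular":[0,0,0],"grip":0}
    - {"linear":[0,21,41],"angular":[0,0,0],"grip":0}
    - {"linear":[0,21,41],"angular":[0,0,0],"grip":0}

```text
time: 6.85
ee_pos: [0.3556, 0.2739, 0.2346]
ee_rot: [-0.493, 0.509, 0.49, 0.508]
force: [-0.1, 0.8, 0.3]
grip_width: 0.002
```

```bash
python3 -c "
from h import *
st();print(rot(), rel(-90,284,240),rel(-90,284,203))
im=ctrl.snapshot('top')[:,:,::-1][115:295,190:400]
cv2.imwrite('pics/topz6.png',cv2.resize(im,None,fx=3.3,fy=3.3,interpolation=cv2.INTER_CUBIC))
"
```

```text
t 6.85 fix mm [-200.1  284.3  234.6] force [-0.1  0.8  0.3] j [ 0.66  0.11 -0.17  1.3  -0.    0.69] grip 0.0
[ 0.001 -0.004  0.002] [ -0.52 -11.01  -0.04] [  3.18 -11.    -0.03]
```

View pics/topz6.png

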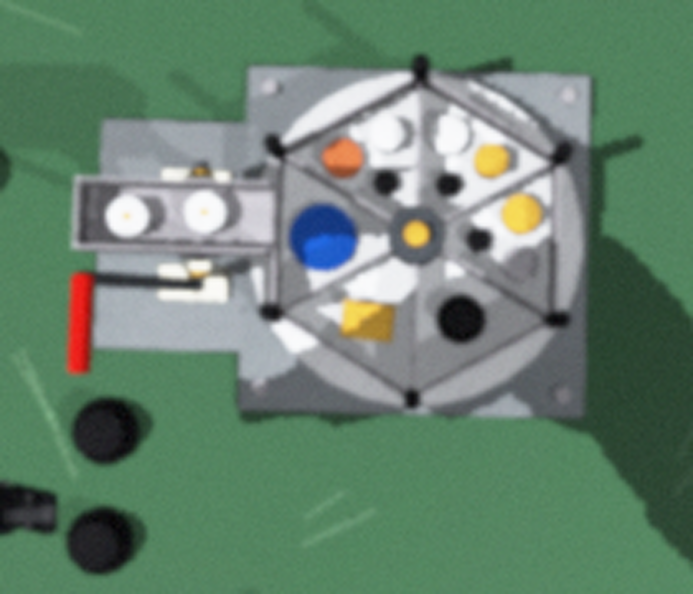

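>>> arm_command:
  targets:
    - {"linear":[0.8,-4,0],"angular":[0,0,0],"grip":0}
    - {"linear":[1.6,-8,0],"angular":[0,0,0],"grip":0}
    - {"linear":[2.2,-11,0],"angular":[0,0,0],"grip":0}
    - {"linear":[2.2,-11,0],"angular":[0,0,0],"grip":0}
    - {"linear":[2.2,-11,0],"angular":[0,0,0],"grip":0}

```text
time: 7.4
ee_pos: [0.4653, 0.2668, 0.2125]
ee_rot: [-0.492, 0.511, 0.489, 0.508]
force: [0.0, 0.3, 0.5]
grip_width: -0.0
```

```bash
python3 -c "
from h import *
st();print(rot(), rel(-90,142,212))
for n in ('top','scene','wrist'):
  im=ctrl.snapshot(n)[:,:,::-1]
  if n=='scene': im=cv2.resize(im[130:280,280:480],None,fx=4,fy=4,interpolation=cv2.INTER_CUBIC)
  cv2.imwrite('pics/%s7.png'%n,im)
"
```

```text
t 7.4 fix mm [-90.2 281.1 212.5] force [0.  0.3 0.5] j [ 0.52  0.27 -0.02  1.28 -0.    0.56] grip -0.0
[-0.003 -0.005 -0.   ] [  0.12  -0.06 -13.91]
```

View pics/scene7.png

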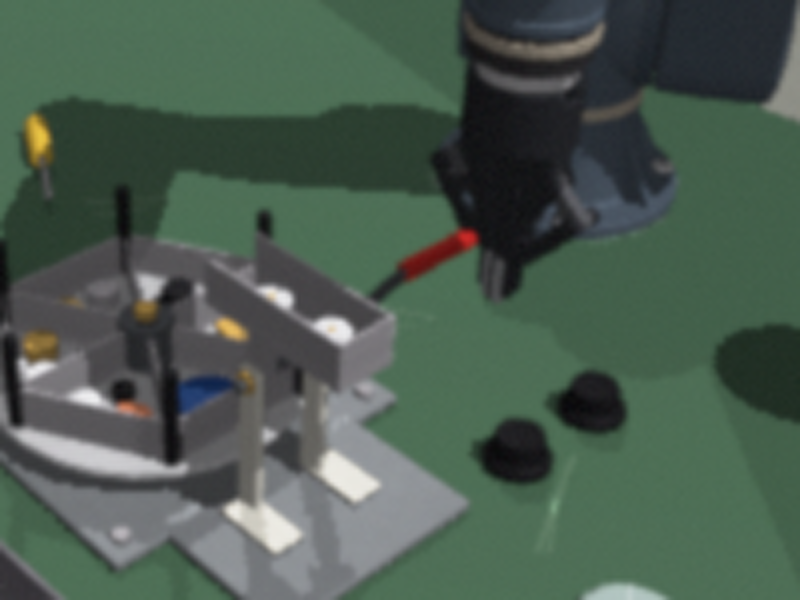

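View pics/wrist7.png

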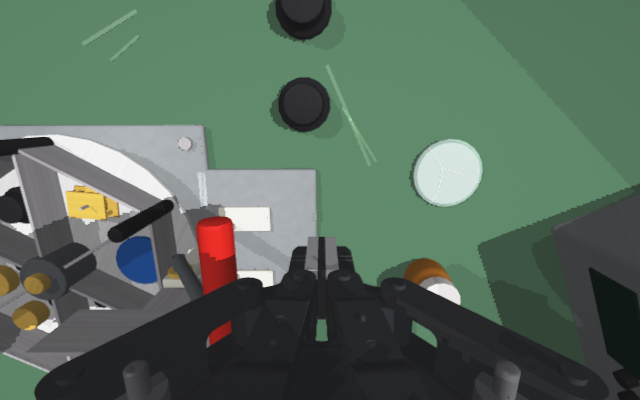

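>>> arm_command:
  targets:
    - {"linear":[0,0,-1.0],"angular":[0,0,0],"grip":0}
    - {"linear":[0,0,-1.7],"angular":[0,0,0],"grip":0}
    - {"linear":[0,0,-2.2],"angular":[0,0,0],"grip":0}
    - {"linear":[-0.1,0,-2.7],"angular":[0,0,0],"grip":0}
    - {"linear":[-0.3,0,-3.2],"angular":[0,0,0],"grip":0}
    - {"linear":[-0.6,0,-3.7],"angular":[0,0,0],"grip":0}
    - {"linear":[-0.8,0,-4.2],"angular":[0,0,0],"grip":0}
    - {"linear":[-1.1,0,-4.7],"angular":[0,0,0],"grip":0}
    - {"linear":[-1.3,0,-5.2],"angular":[0,0,0],"grip":0}
    - {"linear":[-1.5,0,-5.7],"angular":[0,0,0],"grip":0}

```text
time: 8.55
ee_pos: [0.4634, 0.2122, 0.23]
ee_rot: [-0.492, 0.508, 0.49, 0.51]
force: [0.1, 6.5, 5.8]
grip_width: 0.002
```

```bash
python3 -c "
from h import *
st();print(rot(), rel(-90,142,222))
for n in ('top','scene'):
  im=ctrl.snapshot(n)[:,:,::-1]
  im=cv2.resize(im[130:280,280:480] if n=='scene' else im[115:295,190:400],None,fx=3.8 if n=='scene' else 3.3,fy=3.8 if n=='scene' else 3.3,interpolation=cv2.INTER_CUBIC)
  cv2.imwrite('pics/%s8.png'%n,im)
"
```

```text
t 8.55 fix mm [-90.2 226.5 230. ] force [0.1 6.5 5.8] j [ 0.43  0.21 -0.05  1.3  -0.    0.47] grip 0.0
[ 0.    -0.001  0.004] [ 0.81 -0.02 -8.45]
```

View pics/scene8.png

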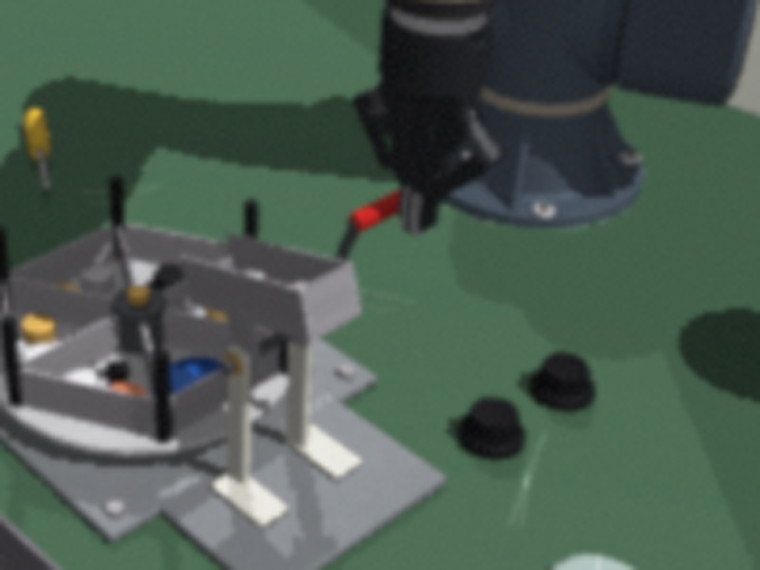

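>>> arm_command:
  targets:
    - {"linear":[0,0,-0.5],"angular":[0,0,0],"grip":0}
    - {"linear":[-0.1,0,-1.0],"angular":[0,0,0],"grip":0}
    - {"linear":[-0.1,0,-1.5],"angular":[0,0,0],"grip":0}
    - {"linear":[-0.2,0,-2.0],"angular":[0,0,0],"grip":0}
    - {"linear":[-0.2,0,-2.5],"angular":[0,0,0],"grip":0}
    - {"linear":[-0.2,0,-3.0],"angular":[0,0,0],"grip":0}
    - {"linear":[-0.2,0,-3.5],"angular":[0,0,0],"grip":0}
    - {"linear":[-0.2,0,-4.0],"angular":[0,0,0],"grip":0}
    - {"linear":[-0.1,0,-4.5],"angular":[0,0,0],"grip":0}
    - {"linear":[0,0,-5.0],"angular":[0,0,0],"grip":0}
    - {"linear":[0,0,-5.5],"angular":[0,0,0],"grip":0}
    - {"linear":[0.1,0,-6.0],"angular":[0,0,0],"grip":0}

```text
time: 9.85
ee_pos: [0.461, 0.1512, 0.2288]
ee_rot: [-0.492, 0.509, 0.49, 0.509]
force: [-0.5, 3.3, 2.8]
grip_width: -0.004
```

```bash
python3 -c "
from h import *
st();print(rot(), rel(-90,142,222))
for n in ('top','scene'):
  im=ctrl.snapshot(n)[:,:,::-1]
  im=cv2.resize(im[130:280,280:480] if n=='scene' else im[115:295,190:400],None,fx=3.8 if n=='scene' else 3.3,fy=3.8 if n=='scene' else 3.3,interpolation=cv2.INTER_CUBIC)
  cv2.imwrite('pics/%s9.png'%n,im)
"
```

```text
t 9.85 fix mm [-90.5 165.4 228.8] force [-0.5  3.3  2.8] j [ 0.32  0.17 -0.11  1.29 -0.    0.35] grip -0.0
[-0.001 -0.002  0.003] [ 0.69 -0.04 -2.33]
```

View pics/scene9.png

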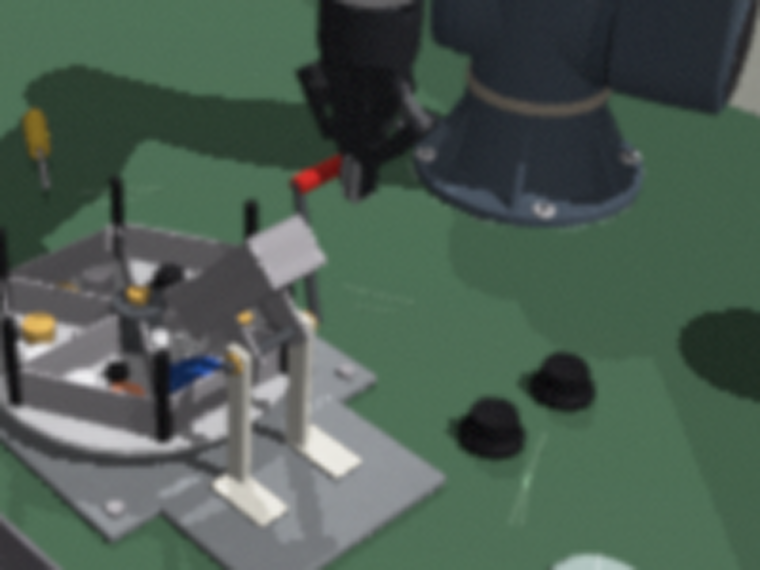

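View pics/top9.png

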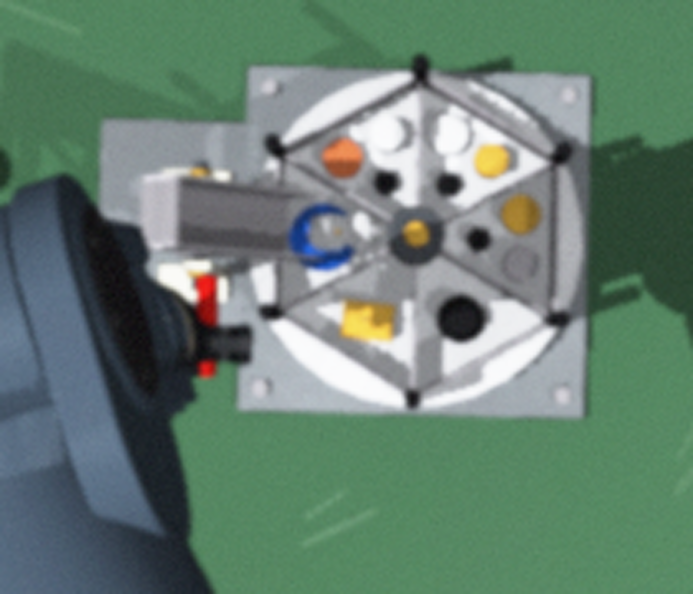

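>>> arm_command:
  targets:
    - {"linear":[0,0,-0.2],"angular":[0,0,0],"grip":0}
    - {"linear":[0,0,-0.2],"angular":[0,0,0],"grip":0}
    - {"linear":[0,0,-0.2],"angular":[0,0,0],"grip":0}
    - {"linear":[0,0,-0.2],"angular":[0,0,0],"grip":0}

```text
time: 10.35
ee_pos: [0.4608, 0.1491, 0.2287]
ee_rot: [-0.492, 0.509, 0.489, 0.509]
force: [0.8, 3.2, -2.0]
grip_width: 0.002
```

```bash
python3 -c "
from h import *
st()
im=ctrl.snapshot('top')[:,:,::-1]
cv2.imwrite('pics/top10.png',cv2.resize(im[145:235,230:360],None,fx=6,fy=6,interpolation=cv2.INTER_CUBIC))
"
```

```text
t 10.35 fix mm [-90.5 163.3 228.7] force [ 0.8  3.2 -2. ] j [ 0.31  0.17 -0.11  1.29 -0.    0.35] grip 0.0
```

View pics/top10.png

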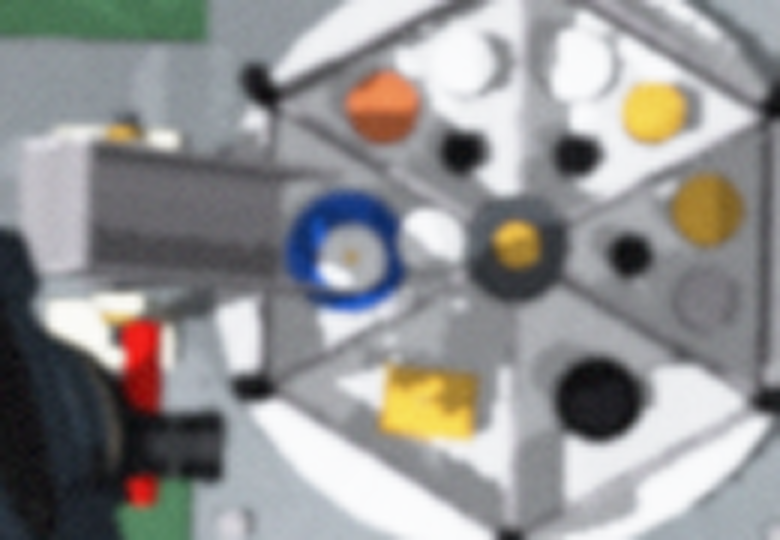

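>>> arm_command:
  targets:
    - {"linear":[0,0,0.6],"angular":[0,0,0],"grip":0}
    - {"linear":[0,0,1.2],"angular":[0,0,0],"grip":0}
    - {"linear":[-0.1,0,1.8],"angular":[0,0,0],"grip":0}
    - {"linear":[-0.1,0,2.4],"angular":[0,0,0],"grip":0}
    - {"linear":[-0.1,0,3.0],"angular":[0,0,0],"grip":0}
    - {"linear":[0,0,3.6],"angular":[0,0,0],"grip":0}
    - {"linear":[0,0,4.2],"angular":[0,0,0],"grip":0}
    - {"linear":[0,0,4.8],"angular":[0,0,0],"grip":0}
    - {"linear":[0,0,5.4],"angular":[0,0,0],"grip":0}
    - {"linear":[0.2,0,6.0],"angular":[0,0,0],"grip":0}
    - {"linear":[0.4,0,6.6],"angular":[0,0,0],"grip":0}
    - {"linear":[0.7,0,7.2],"angular":[0,0,0],"grip":0}
    - {"linear":[1.0,0,7.8],"angular":[0,0,0],"grip":0}
    - {"linear":[1.3,0,8.4],"angular":[0,0,0],"grip":0}
    - {"linear":[1.6,0,9.0],"angular":[0,0,0],"grip":0}
    - {"linear":[1.6,0,9.6],"angular":[0,0,0],"grip":0}
    - {"linear":[1.6,0,10.4],"angular":[0,0,0],"grip":0}
    - {"linear":[1.6,0,11.5],"angular":[0,0,0],"grip":0}
    - {"linear":[1.6,0,13.0],"angular":[0,0,0],"grip":0}
    - {"linear":[1.6,0,15.0],"angular":[0,0,0],"grip":0}

```text
time: 12.4
ee_pos: [0.4665, 0.2999, 0.2126]
ee_rot: [-0.492, 0.509, 0.489, 0.51]
force: [-0.0, 0.5, -0.5]
grip_width: 0.0
```

```bash
python3 -c "
from h import *
st()
for n in ('top','scene'):
  im=ctrl.snapshot(n)[:,:,::-1]
  im=cv2.resize(im[130:280,280:480] if n=='scene' else im[115:295,190:400],None,fx=3.8 if n=='scene' else 3.3,fy=3.8 if n=='scene' else 3.3,interpolation=cv2.INTER_CUBIC)
  cv2.imwrite('pics/%s11.png'%n,im)
"
```

```text
t 12.4 fix mm [-90.2 314.2 212.6] force [-0.   0.5 -0.5] j [ 0.57  0.29  0.02  1.29 -0.    0.61] grip 0.0
```

View pics/scene11.png

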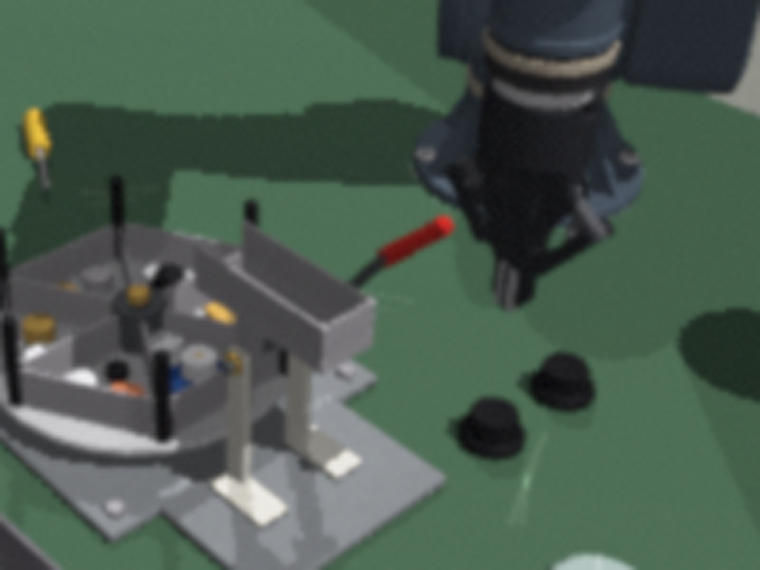

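View pics/top11.png

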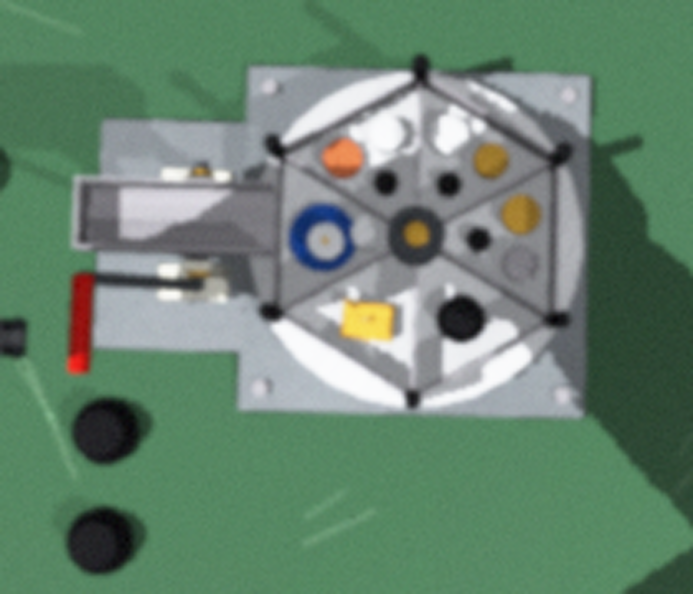

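>>> arm_command:
  targets:
    - {"linear":[-1,1,3],"angular":[0,0,0],"grip":0}
    - {"linear":[-2,2,5],"angular":[0,0,0],"grip":0}
    - {"linear":[-3,3,6],"angular":[0,0,0],"grip":0}
    - {"linear":[-3,3,6],"angular":[0,0,0],"grip":0}
    - {"linear":[-3,3,6],"angular":[0,0,0],"grip":0}
    - {"linear":[-3,3,6],"angular":[0,0,0],"grip":0}
    - {"linear":[-3,3,6],"angular":[0,0,0],"grip":0}
    - {"linear":[-3,3,6],"angular":[0,0,0],"grip":0}

```text
time: 13.3
ee_pos: [0.4388, 0.3619, 0.2418]
ee_rot: [-0.492, 0.509, 0.49, 0.509]
force: [0.3, 0.1, -0.4]
grip_width: -0.0
```

```bash
python3 -c "
from h import *
st()
im=ctrl.snapshot('top')[:,:,::-1]; cv2.imwrite('pics/top12.png',im)
cv2.imwrite('pics/topz12.png',cv2.resize(im[145:235,230:360],None,fx=6,fy=6,interpolation=cv2.INTER_CUBIC))
a=cv2.imread('pics/top0.png')
for (x,y) in ((271,159),(317,134),(360,161),(315,236),(271,209)):
  t=a[y-8:y+9,x-8:x+9]; r=cv2.matchTemplate(im[y-14:y+15,x-14:x+15].copy(),t,cv2.TM_CCOEFF_NORMED); _,m,_,l=cv2.minMaxLoc(r); print('post shift px',l[0]-6,l[1]-6,round(m,2))
k=((im[...,2]>110)&(im[...,1]<70)&(im[...,0]<70)).astype(np.uint8); N,_,s,ce=cv2.connectedComponentsWithStats(k); i=1+np.argmax(s[1:,4]); print('handle',ce[i],'was 214.1 212.5')
print('stack2',inv(onz('top',(302,185.3),.06)))
print('stack1',inv(onz('top',((324)/3.3+189.7,239/3.3+114.7),.06)))
"
```

```text
t 13.3 fix mm [-120.1  375.2  241.8] force [ 0.3  0.1 -0.4] j [ 0.69  0.31  0.11  1.37 -0.    0.73] grip -0.0
post shift px 0 0 1.0
post shift px 0 0 1.0
post shift px 0 0 1.0
post shift px 0 0 1.0
post shift px -1 0 0.82
handle [214.20359281 212.63473054] was 214.1 212.5
stack2 [ 2.86637907 37.01514077 60.        ]
stack1 [-3.2225829  75.44994467 60.        ]
```

View pics/topz12.png

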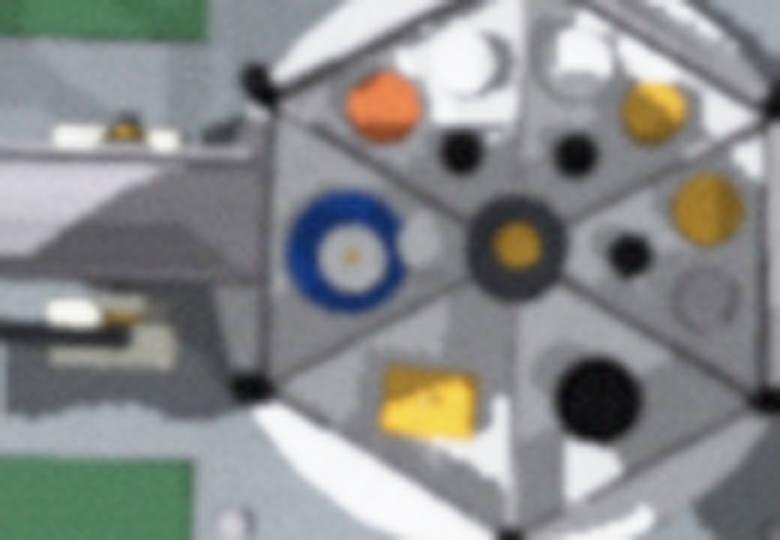

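View pics/top12.png

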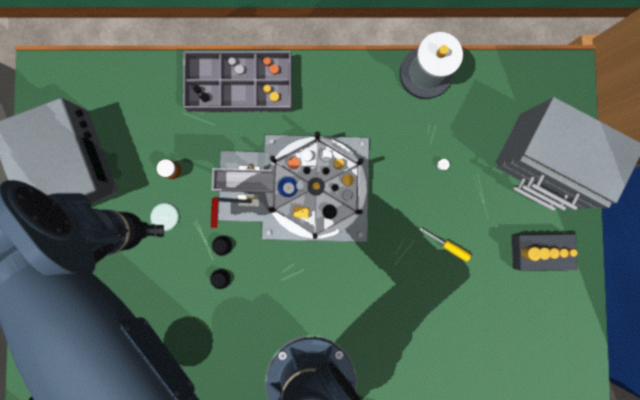

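```bash
python3 -c "
from rig import ctrl
print(ctrl.close_job())"
```

```text
the job is handed in; nothing more can be done
None
```

The job is done and handed in at about 13.4 s; no verdict is reported.

**Carousel:** I pushed it one detent anticlockwise with the shut fingers on post4, and it clicked into place by itself. In the last top view, four of five post positions match the starting detent to the pixel. The fifth showed a 1 px shift with a weaker match (0.82), next to changed shadows.

**Bin:** I pushed the red handle over to roughly 0.9 rad and eased it back. The bin is empty and level, with the handle within 0.2 px of where it began.

**Stacks:** Both lie in the blue-pad tray, near its centre line:

| Stack | Off the centre line | From the carousel axis |
|---|---|---|
| On the pad | 3 mm | 75 mm |
| Between pad and hub | 3 mm | 37 mm |

The one by the hub may be lying slightly tilted; I could not tell from the top view.

**Other things:** The brass movement and the black knob are in their own trays, and the jar, glass cover, spare stack and screwdriver look unmoved. The highest force I read was about 9 N, and the arm is clear of everything. I noticed no failed checks.

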